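# Snap in the label printer's ribbon cartridge and tug it

## Task

The label printer on the desk stands open: put the longer of the two ribbon cartridges on its bed between the two spring clips and press it fully home, so that both clips snap over its foot. Then, still holding its tab, tug it upward until you feel both clips hold it back, to confirm that it is latched (if it lifts free, press it home again and tug again), and let go. Leave the shorter cartridge where it is.

Things in the scene. Friction and masses are not known exactly. Their poses are not given: they have to be found in the camera images.
- cartridge_mid (a point): Centre of the longer ribbon cartridge, 36 mm above its underside; x along its length, z up. Black foot plate 80 x 44 mm (x, y), 8 mm high; black body 48 x 44 mm up to 30 mm; grey pull tab 38 x 24 mm from 30 to 72 mm above the underside. Grip the tab across its 24 mm (along y), 50 to 60 mm above the underside. 0.11 to 0.21 kg. It fits the printer either way round.
- printer: Open label printer, fixed, white, 200 x 220 x 45 mm (x, y, z), origin at the centre of its underside. Its open cover, 85 mm high, leans outward at the +y edge. Two steel spring clips on top face each other along x: hook tips at x = +31 and -31 mm, undersides 57 mm above the origin; ramps rise outward from the tips to x = 49 mm at 81 mm height. Pressed down, the foot drives the clips apart.
- bed (a point): Centre of the bed (flat top) where the underside sits, length along this x. Home: cartridge_mid 36 mm above. The clips snap over the foot within 4 mm of the bed; it takes 7 to 12 N. Only laid in, it rests on the ramps 25 mm proud. Latched, it rises 4 mm, then the clips hold it back, giving 1 mm per 1.5 N for 7 mm more: tug with 5 to 10 N. The foot has 6 mm room each way in x, 13 mm in y.
- spare_mid (a point): Centre, 36 mm above the underside, of the shorter cartridge, which stays where it is: same make and height, but its foot is only 54 mm long, its body 34 mm and its tab 28 mm (along its x).
Things that resemble listed ones, but are neither listed nor needed, are in the scene too. What is shaped like the part that bears cartridge_mid but orange or purple is not meant.

How it is judged:
By the outcome, as a careful person would: the job done as asked, in the order asked, and still so for the second after the job is handed in, with the robot touching nothing.
It also fails if it takes over 48 s, if anything falls off the work surface, if the arm or the gripper's body presses on something with over 40 N, if the wrist force passes 120 N, or if a joint passes its speed limit or range.

## Robot

A 6-joint arm with a two-finger parallel gripper is mounted at the origin on the work surface. World frame = base frame: x ahead of the robot, y to its left, z up, the work surface at z = 0. Lengths are in m, angles in degrees, forces in N, time in s.
With the tool pointing down it reaches from about 0.325 to 0.85 m from the base axis. Payload 15.5 kg.
Tool frame: the origin (TCP) lies at the very end of the fingers, on their centre line; the grasp point (between the pads) lies arm.grip_depth behind it (arm.grip_depth is the distance from the TCP to the grasp point, in m); z points along the fingers, y is the direction in which the jaws open and shut (so a half turn about z gives the same grasp; the last joint's range is limited). The gripper opens to 91 mm and grips with 3 to 60 N. Pads are 32 mm wide; open, the fingers measure 118 mm over their backs; the gripper's body (76 mm by 178 mm) begins 60 mm behind the grasp point.
Start: joints at [-75.201, 28.281, 77.091, -0, 74.628, -5.472], TCP at [0.217, -0.586, 0.214] pointing down, gripper open.
Joint ranges: [-166.48, 166.48], [-47.26, 123.95], [12.59, 153.08], [-70.14, 250.14], [6.76, 159.57], [-176.63, 176.63]. Speed limits (degrees/s): [108.29, 108.29, 147.25, 172.46, 172.46, 172.46].

## Interface

Orientations are given as a 3x3 rotation matrix whose columns are the frame's x, y, z axes.
In Python, from rig import arm gives the robot as it stands. Calls block until the motion is done:
- arm.move_to(position, orientation): joint-space move of the TCP to a pose.
- arm.move_l(position, orientation=None, feed=0.15): straight line of the TCP; orientation=None keeps the orientation; feed is the mean speed in m/s.
- arm.move_joints(angles): joint-space move.
- arm.grip(opening): finger opening in m; the grip force is fixed at half the most; returns when the fingers have stopped.
- arm.sleep(seconds).
- arm.solve_ik(position, orientation): joint angles nearest the present ones, or None.
- arm.snapshot(name): name is "scene" or "top" or "wrist"; returns the picture (400x640x3 uint8, red, green, blue); there is no depth.
- arm.get_calibration(name): a dict with "intrinsics" (3x3 intrinsics, pixels), "cam_to_world" (4x4, takes a point from camera to world coordinates). Camera axes: x right, y down, z forward; pixel columns grow to the right and rows downward; lengths in m; the calibration is good to about 2 mm. The wrist camera is an equidistant fisheye: a pixel r from the principal point sees the ray r / f radians off the axis. A picture is of the moment at which its call begins: read the wrist's pose just before it. get_calibration takes no time and is no camera call; for the wrist camera it gives the pose at the moment of the call.
A pose or a line that the arm cannot do raises arm.Unreachable and nothing moves.
- arm.sign_off(): hands the job in, once; it reports no verdict.
Readings, each from a call of its own:
- arm.current_t(): time.
- arm.current_joint_positions(): joint angles.
- arm.current_dq(): joint speeds.
- arm.current_tau(): joint torques, N m.
- arm.current_ee_pos(): TCP position.
- arm.current_tool_rot(): TCP orientation.
- arm.current_force(): force on the tool from outside, world axes, zero at the start.
- arm.current_torque(): the same for the moment, N m.
- arm.current_width(): finger opening in m.
Only numpy, scipy, OpenCV 4.12 (cv2) and the standard library are available. Lean on these libraries where they do the work, as an engineer would, in place of code of your own. Each camera call takes 0.05 s, during which the arm holds its last target.

## Working session

There is one attempt and no reset: what is moved stays moved. The work goes in short steps, each a Python script; the robot and the scene stay as the last script left them, time stands still between calls to the robot, and variables do not carry over. Pictures are saved under pics/ and viewed, and the job is handed in when it is done.

```bash
ls; mkdir -p pics
python3 - <<'E'
from rig import arm
import cv2
for n in ("scene","top","wrist"):
    im=arm.snapshot(n); cv2.imwrite(f"pics/{n}0.png",im[:,:,::-1])
    c=arm.get_calibration(n); print(n,c["intrinsics"].tolist(),c["cam_to_world"].round(4).tolist())
print(arm.grip_depth,arm.current_t(),arm.current_force())
E
```

```text
pics
scene [[442.7432387117898, 0.0, 320.88202479460125], [0.0, 442.7432387117898, 194.68510213570096], [0.0, 0.0, 1.0]] [[-0.4213, 0.5068, -0.7521, 1.2786], [0.9068, 0.2203, -0.3595, 0.2931], [-0.0165, -0.8334, -0.5524, 0.5753], [0.0, 0.0, 0.0, 1.0]]
top [[464.1490657845437, 0.0, 321.9294660779641], [0.0, 464.1490657845437, 194.30445610697103], [0.0, 0.0, 1.0]] [[0.0071, -0.9912, 0.132, 0.4634], [-0.9999, -0.0081, -0.0069, -0.0646], [0.0079, -0.1319, -0.9912, 0.9474], [0.0, 0.0, 0.0, 1.0]]
wrist [[309.70691628693146, 0.0, 324.4181555334456], [0.0, 309.70691628693146, 202.6223687654875], [0.0, 0.0, 1.0]] [[0.3471, -0.8981, -0.2701, 0.294], [-0.9378, -0.332, -0.1014, -0.5573], [0.0014, 0.2885, -0.9575, 0.3855], [0.0, 0.0, 0.0, 1.0]]
0.0188 0.15 [-0.24471537  0.33122366 -0.25657011]
```

View pics/scene0.png

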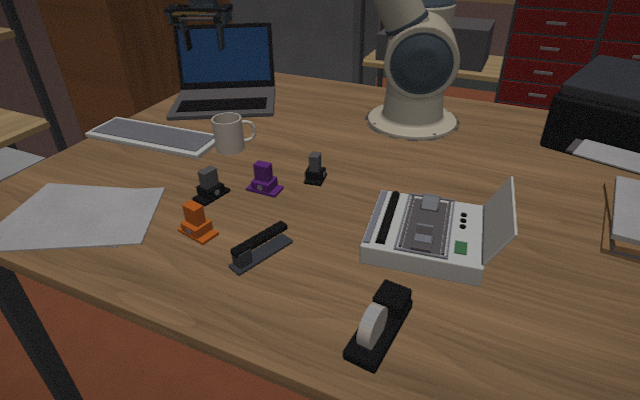

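View pics/top0.png

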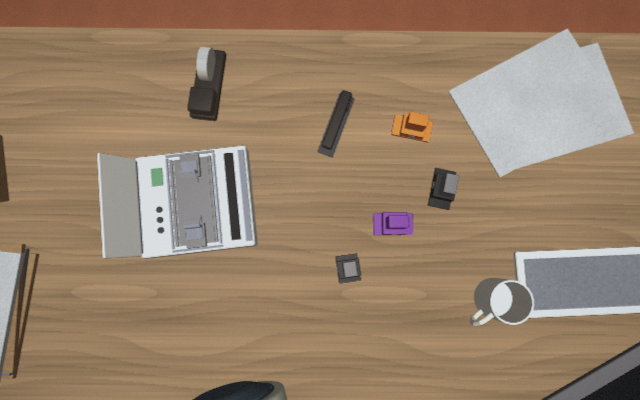

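View pics/wrist0.png

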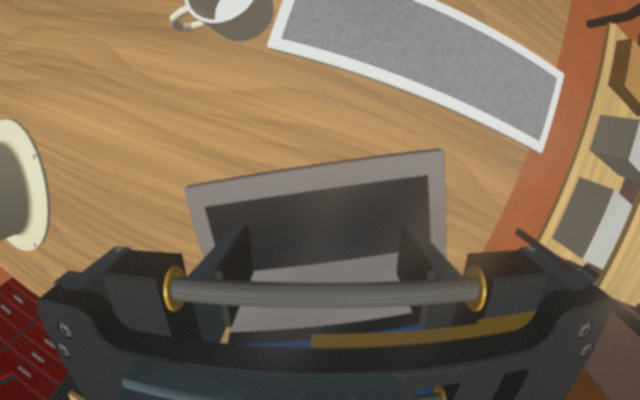

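The top view shows these candidates: a black one at (443,188), a smaller black one at (348,268), a purple one at (393,223) and an orange one at (412,127). The black stapler at (336,123) isn't a cartridge. By the description I want the larger black one at (443,188), and the spare is at (348,268). The printer is at (195,200), with its cover to the left (+y). Next I'll check close crops.

Run:
```python
import cv2,numpy as np
t=cv2.imread("pics/top0.png")
a=cv2.resize(t[155:290,325:475],None,fx=4,fy=4,interpolation=cv2.INTER_CUBIC)
b=cv2.resize(t[135:270,90:265],None,fx=4,fy=4,interpolation=cv2.INTER_CUBIC)
cv2.imwrite("pics/a.png",cv2.convertScaleAbs(a,alpha=1.8,beta=15));cv2.imwrite("pics/b.png",b)
s=cv2.imread("pics/scene0.png")
cv2.imwrite("pics/c.png",cv2.convertScaleAbs(cv2.resize(s[140:250,160:350],None,fx=4,fy=4,interpolation=cv2.INTER_CUBIC),alpha=1.6,beta=15))
```

```text
(no output)
```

View pics/a.png

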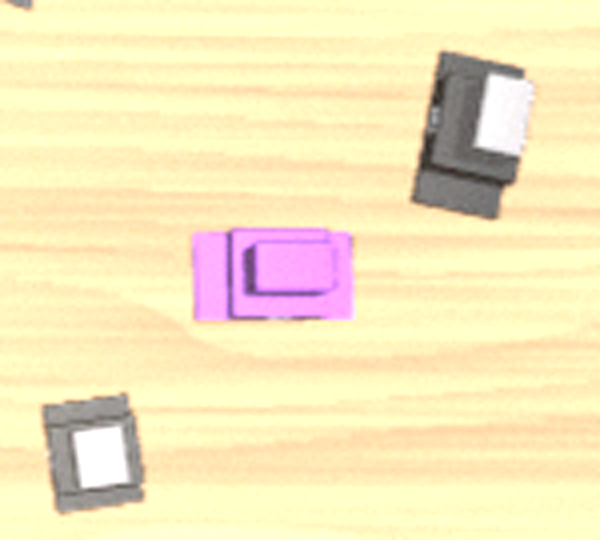

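View pics/b.png

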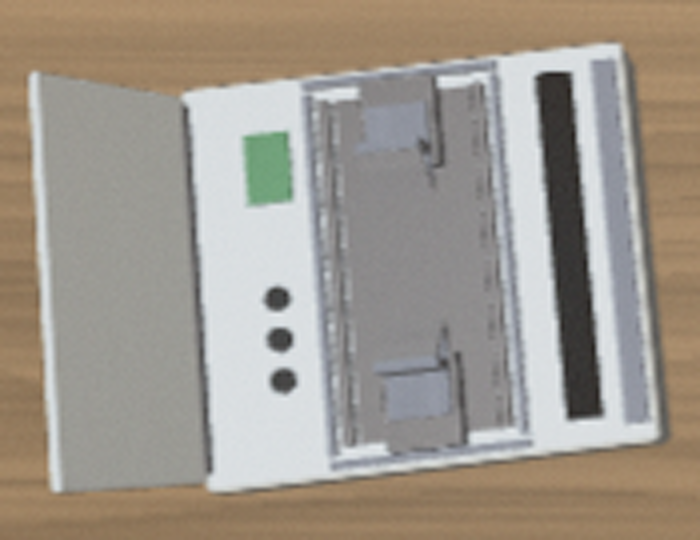

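View pics/c.png

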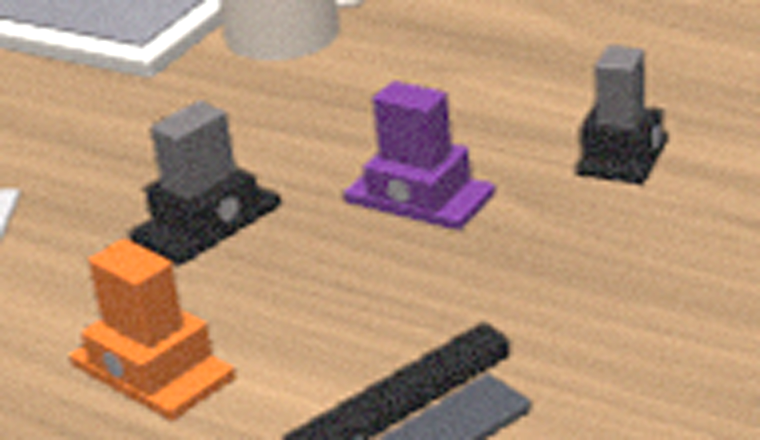

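The crops confirm the choice. The black cartridge at (443,188) has an ~80 mm foot, and the one at (348,268) is the short spare. The bed channel is at about (193,200), with clips at its top and bottom ends. Next I'll measure these.

```bash
cat > h.py <<'E'
import numpy as np,cv2
from rig import arm
def ray(n,uv,cal=None):
    c=cal or arm.get_calibration(n);K=c["intrinsics"];T=c["cam_to_world"]
    x=(uv[0]-K[0,2])/K[0,0];y=(uv[1]-K[1,2])/K[1,1]
    if n=="wrist":
        r=np.hypot(x,y);d=np.array([x/r*np.sin(r),y/r*np.sin(r),np.cos(r)]) if r>0 else np.array([0,0,1.])
    else: d=np.array([x,y,1.])
    return T[:3,3],T[:3,:3]@d
def onz(n,uv,z,cal=None):
    o,d=ray(n,uv,cal); return o+d*(z-o[2])/d[2]
def proj(n,p,cal=None):
    c=cal or arm.get_calibration(n);K=c["intrinsics"];T=c["cam_to_world"]
    q=T[:3,:3].T@(np.asarray(p)-T[:3,3])
    if n=="wrist":
        th=np.arctan2(np.hypot(q[0],q[1]),q[2]);s=th/np.hypot(q[0],q[1])
        x,y=q[0]*s,q[1]*s
    else: x,y=q[:2]/q[2]
    return np.array([K[0,0]*x+K[0,2],K[1,1]*y+K[1,2]])
E
python3 - <<'E'
from h import *
A=lambda u:((u[0]+.5)/4-.5+325,(u[1]+.5)/4-.5+155)
B=lambda u:((u[0]+.5)/4-.5+90,(u[1]+.5)/4-.5+135)
f=np.array([onz("top",A(u),.006) for u in [(440,52),(525,68),(497,218),(412,202)]])
ang=lambda d:np.degrees(np.arctan2(d[1],d[0]))
print("foot c",f.mean(0),"sides",np.linalg.norm(f-np.roll(f,1,0),axis=1),ang(f[0]-f[3]),ang(f[1]-f[2]))
p=np.array([onz("top",B(u),.045) for u in [(303,85),(496,62),(530,443),(333,468)]])
print("frame c",p.mean(0),"sides",np.linalg.norm(p-np.roll(p,1,0),axis=1),ang(p[0]-p[3]),ang(p[1]-p[2]))
p=np.array([onz("top",B(u),.045) for u in [(185,93),(620,43),(660,440),(210,492)]])
print("top c",p.mean(0),"sides",np.linalg.norm(p-np.roll(p,1,0),axis=1),ang(p[0]-p[3]),ang(p[1]-p[2]))
# tab top by threshold
t=cv2.imread("pics/top0.png").astype(int);m=(t.max(2)>60)&(t.max(2)-t.min(2)<25)
for bx in [(165,200,435,465),(255,285,335,365)]:
    k=np.zeros(m.shape,np.uint8);k[bx[0]:bx[1],bx[2]:bx[3]]=m[bx[0]:bx[1],bx[2]:bx[3]]
    n,l,s,c=cv2.connectedComponentsWithStats(k);i=1+s[1:,4].argmax()
    cs=cv2.findContours((l==i).astype(np.uint8),0,2)[0][0];r=cv2.minAreaRect(cs)
    print(s[i],r,onz("top",r[0],.072))
    q=cv2.boxPoints(r);q=np.array([onz("top",x,.072) for x in q]);print(np.linalg.norm(q-np.roll(q,1,0),axis=1),[ang(q[i+1]-q[i]) for i in range(2)])
E
```

```text
foot c [ 0.60329644 -0.31720208  0.006     ] sides [0.07972842 0.04447249 0.07967952 0.0439914 ] -11.782511427760747 -12.129466678494241
frame c [0.57012843 0.18001306 0.045     ] sides [0.18932995 0.09562771 0.18907673 0.09505855] 7.305659163924241 7.132829579774429
top c [0.5690499  0.17814982 0.045     ] sides [0.19653451 0.21555526 0.19749226 0.21678134] 6.910881605251864 7.267609044781016
[443 172  16  24 259] ((450.75, 182.74998474121094), (12.74754810333252, 22.749469757080078), 11.309932708740234) [ 0.60431222 -0.31700616  0.072     ]
[0.02419605 0.0443971  0.02435339 0.04437961] [np.float64(-12.698115124398155), np.float64(-101.05223738580835)]
[336 255  25  28 561] ((348.1300048828125, 267.9100036621094), (26.7286376953125, 22.344575881958008), 81.8698959350586) [ 0.44197544 -0.12051779  0.072     ]
[0.04916065 0.04186054 0.0492238  0.04155292] [np.float64(-81.54008542470324), np.float64(-171.95939202516266)]
```

```bash
cat >> h.py <<'E'
def Rt(yaw,flip=1):
    c,s=np.cos(np.radians(yaw)),np.sin(np.radians(yaw))
    x=np.array([c,s,0])*flip; z=np.array([0,0,-1.]); return np.column_stack([x,np.cross(z,x),z])
E
python3 - <<'E'
from h import *
for f in (1,-1):
    print(f,arm.solve_ik([.604,-.317,.18],Rt(-12,f)),arm.solve_ik([.5695,.179,.2],Rt(7.1,f)))
print(arm.current_tool_rot().round(2).tolist())
E
```

```text
1 [-3.27045333e+01  3.46803611e+01  7.05447522e+01 -2.54444375e-14
  7.47748867e+01  6.92954667e+01] [ 1.17186671e+01  2.67870363e+01  8.22251345e+01 -2.54444375e-14
  7.09878292e+01  9.46186671e+01]
-1 [-3.27045333e+01  3.46803611e+01  7.05447522e+01 -2.54444375e-14
  7.47748867e+01 -1.10704533e+02] [ 1.17186671e+01  2.67870363e+01  8.22251345e+01 -2.54444375e-14
  7.09878292e+01 -8.53813329e+01]
[[0.94, 0.35, -0.0], [0.35, -0.94, 0.0], [0.0, -0.0, -1.0]]
```

Run:
```python
from h import *
arm.move_to([.604,-.317,.16],Rt(-12))
cal=arm.get_calibration("wrist");im=arm.snapshot("wrist")[:,:,::-1].copy()
np.save("w1.npy",cal["cam_to_world"])
cv2.imwrite("pics/w1.png",im)
c,s=np.cos(np.radians(-12)),np.sin(np.radians(-12))
for x,y,z in [(-19,-12,72),(19,-12,72),(19,12,72),(-19,12,72),(40,22,8),(40,-22,8),(-40,22,8),(-40,-22,8)]:
    p=np.array([.604+(c*x-s*y)/1e3,-.317+(s*x+c*y)/1e3,z/1e3]);u=proj("wrist",p,cal);cv2.circle(im,(int(u[0].round()),int(u[1].round())),2,(0,0,255),1)
cv2.imwrite("pics/w1o.png",im);print(arm.current_t(),arm.current_force())
```

```text
1.9333 [-0.30781753 -0.77625502 -0.60713269]
```

View pics/w1o.png

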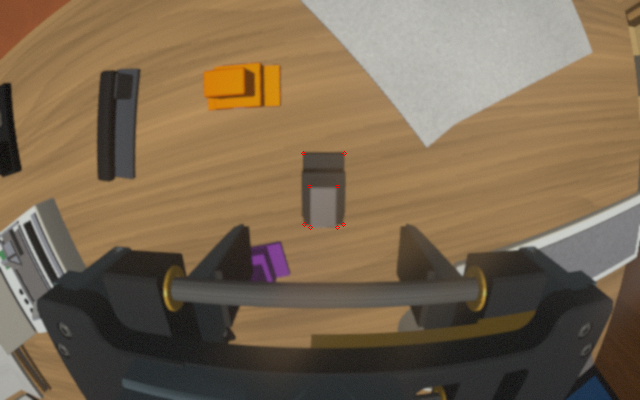

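The wrist view shows the grey-tabbed black cartridge at (323,190). The predicted corners land on its foot and tab, so I'll grip it.

Run:
```python
from h import *
z=.055-arm.grip_depth
arm.move_l([.604,-.317,z],feed=.12)
f0=arm.current_force()
print("w",arm.grip(0.01),arm.current_width())
arm.move_l([.604,-.317,z+.12],feed=.15)
arm.sleep(.2);print(arm.current_width(),f0,arm.current_force(),arm.current_torque())
arm.move_to([.5695,.179,.21],Rt(7.1))
cal=arm.get_calibration("wrist");im=arm.snapshot("wrist")[:,:,::-1].copy();cv2.imwrite("pics/w2.png",im)
tm=arm.snapshot("top")[:,:,::-1];cv2.imwrite("pics/t2.png",cv2.resize(tm[125:275,90:290],None,fx=4,fy=4,interpolation=cv2.INTER_CUBIC))
sm=arm.snapshot("scene")[:,:,::-1];cv2.imwrite("pics/s2.png",cv2.resize(sm[80:300,340:560],None,fx=2.7,fy=2.7,interpolation=cv2.INTER_CUBIC))
print(arm.current_t(),arm.current_width(),arm.current_force())
```

```text
w False 0.023749134522626537
0.02381270911667221 [ 1.0259625   0.22875265 -0.51984347] [ 0.77972383 -0.44002915 -1.41630615] [ 0.02760089 -0.00231201  0.00737003]
7.2667 0.024339698111013823 [ 0.35470834  0.16644893 -1.75123368]
```

View pics/w2.png

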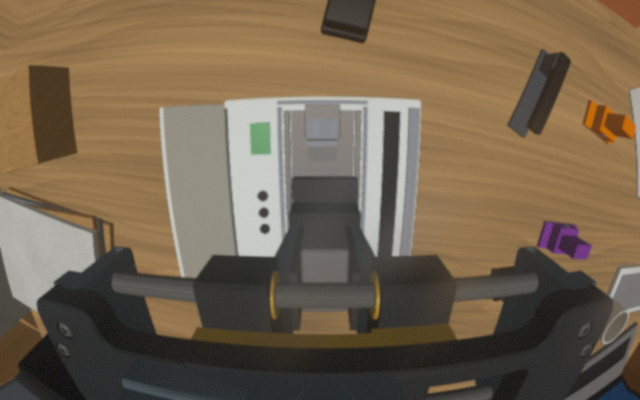

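View pics/s2.png

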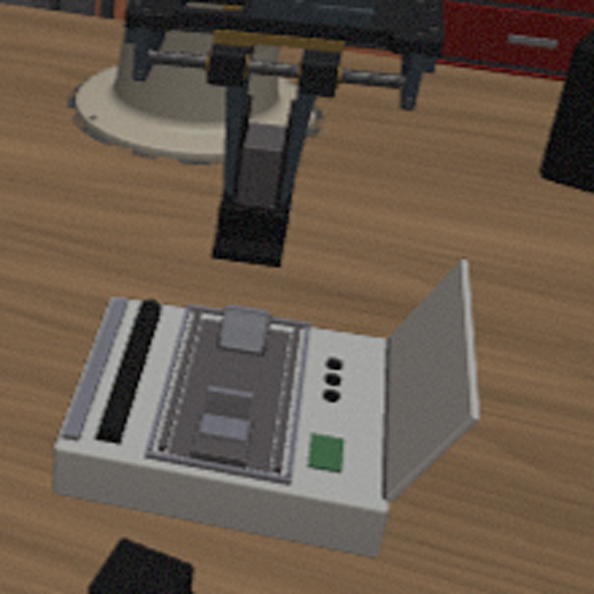

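The cartridge is held and lined up over the channel. The far clip's tip is at about (322,146) and the channel rails are at columns 283 and 366. I'll use those to check the bed centre.

Run:
```python
from h import *
im=cv2.imread("pics/w2.png");cv2.imwrite("pics/w2c.png",cv2.resize(im[85:215,230:420],None,fx=4,fy=4,interpolation=cv2.INTER_CUBIC))
o=np.array([.5695,.179]);R=Rt(7.1)[:2,:2];ex=R[:,0];ey=np.array([-ex[1],ex[0]])
for n,uv,z in [("clip tip",(322,146),.058),("clip bottom edge",(322,141),.058),("railL",(279,160),.045),("railR",(366,160),.045),("edge",(322,101),.045),("topL",(227,104),.045),("topR",(420,101),.045)]:
    d=onz("wrist",uv,z)[:2]-o;print(n,(d@ex*1e3).round(1),(d@ey*1e3).round(1))
```

```text
clip tip 47.3 1.3
clip bottom edge 52.6 1.3
railL 30.8 48.9
railR 30.6 -47.2
edge 95.0 1.3
topL 95.4 106.2
topR 98.5 -106.8
```

View pics/w2c.png

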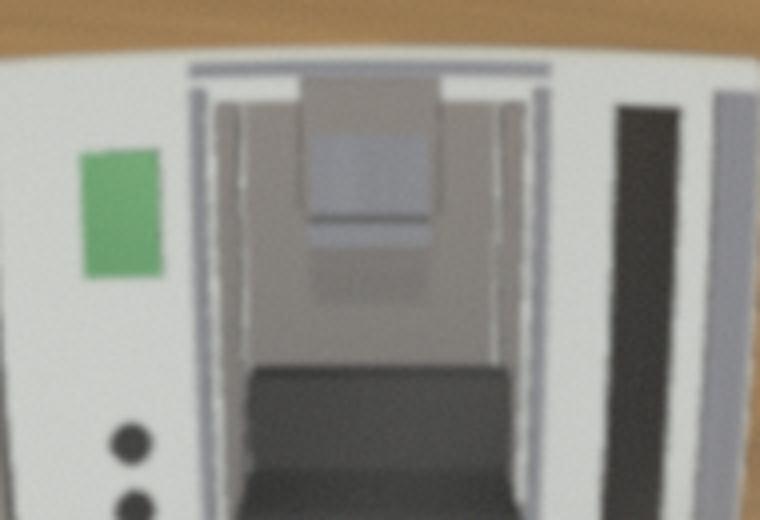

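View pics/t2.png

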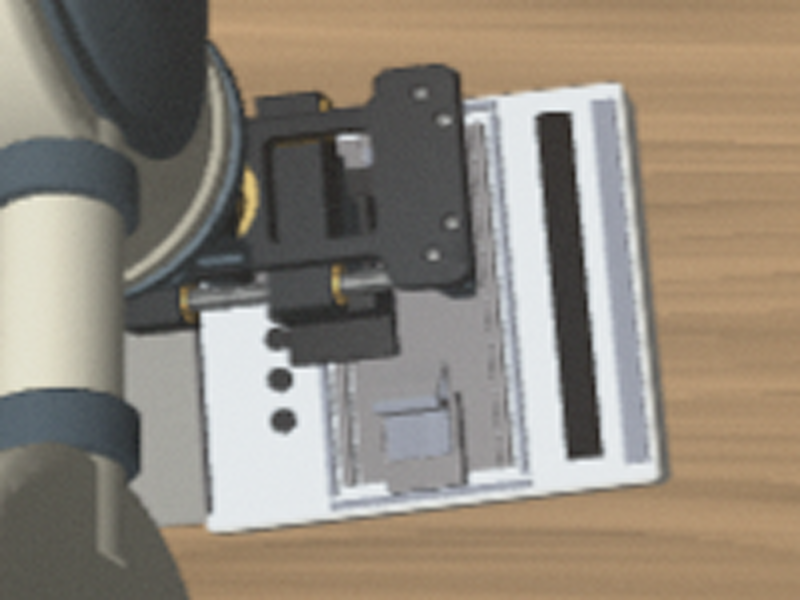

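Run:
```python
from h import *
o=np.array([.5695,.179]);ex=Rt(7.1)[:2,0];ey=np.array([-ex[1],ex[0]])
for x,y,z in [(31,0,57),(31,0,60),(49,0,81),(-31,0,57),(-49,0,81),(49,-15,81),(31,-15,57)]:
    w=np.r_[o+ex*x/1e3+ey*y/1e3,z/1e3];u=proj("wrist",w);t=proj("top",w)
    print((x,y,z),u.round(1),((u-[230,85])*4).round(),"top crop b",((t-[90,135])*4).round())
```

```text
(31, 0, 57) [323.2 161.2] [373. 305.] top crop b [404. 196.]
(31, 0, 60) [323.2 161.6] [373. 306.] top crop b [403. 195.]
(49, 0, 81) [323.2 146.9] [373. 247.] top crop b [387. 150.]
(-31, 0, 57) [323.3 216.5] [373. 526.] top crop b [415. 322.]
(-49, 0, 81) [323.3 240.1] [373. 620.] top crop b [404. 356.]
(49, -15, 81) [338.6 146.9] [434. 248.] top crop b [419. 147.]
(31, -15, 57) [337.4 161.2] [430. 305.] top crop b [435. 192.]
```

The predicted clip points match the picture: ramp top at crop row 247, tip at 303. So the bed centre is good to about 1 mm. Now I'll check the cartridge's offset in the hand, then lower it and press.

Run:
```python
from h import *
p=arm.current_ee_pos();ex=Rt(7.1)[:2,0]
d=onz("wrist",(324,176.8),p[2]-.0362+.008)[:2]-p[:2];print("foot far edge ahead of tcp mm",d@ex*1e3,p)
b=np.array([.5694,.1797]);R=Rt(7.1)
# underside height u -> tcp z = u+.0362
arm.move_l([*b,.045+.030+.0362],R,feed=.12)
arm.sleep(.15);f0=arm.current_force();print("above",f0,arm.current_t())
for h in (24,20,16,12,8,5,3,1.5,0.5):
    arm.move_l([*b,.045+h/1e3+.0362],R,feed=.04)
    f=arm.current_force()-f0;print(h,f.round(2),arm.current_torque().round(2),(arm.current_ee_pos()[2]-.0812).round(4),arm.current_width().__round__(4))
    if f[2]>30: break
print(arm.current_t())
```

```text
foot far edge ahead of tcp mm 40.25243191154216 [0.56981071 0.1782243  0.209857  ]
above [ 0.15372041 -0.07087176 -2.12332177] 8.3917
24 [1.91 0.29 1.27] [-0.   -0.33 -0.05] 0.0239 0.024
20 [-0.05  0.41  1.87] [ 0.07 -0.09 -0.02] 0.0199 0.0234
16 [0.72 0.55 3.  ] [ 0.11 -0.11  0.03] 0.0159 0.0234
12 [-0.09 -0.21 -0.69] [ 0.08 -0.07 -0.02] 0.0117 0.0241
8 [-0.61  0.13 -1.16] [ 0.06 -0.06 -0.03] 0.0076 0.0237
5 [-0.35 -0.24 -0.97] [-0.    0.11  0.02] 0.0046 0.0238
3 [-0.58 -0.21  1.11] [-0.04  0.02 -0.05] 0.003 0.0239
1.5 [0.44 0.01 0.86] [-0.01 -0.    0.01] 0.0015 0.024
0.5 [-0.79  0.04  0.69] [ 0.03  0.06 -0.01] 0.0005 0.0239
10.6917
```

Run:
```python
from h import *
im=arm.snapshot("wrist")[:,:,::-1];cv2.imwrite("pics/w3.png",cv2.resize(im[85:300,210:440],None,fx=3,fy=2.7,interpolation=cv2.INTER_CUBIC))
sm=arm.snapshot("scene")[:,:,::-1];cv2.imwrite("pics/s3.png",cv2.resize(sm[120:300,340:540],None,fx=3.3,fy=3.3,interpolation=cv2.INTER_CUBIC))
print(arm.current_force(),arm.current_t())
```

```text
[ 0.52526799 -0.63836021 -1.40913674] 10.7917
```

View pics/w3.png

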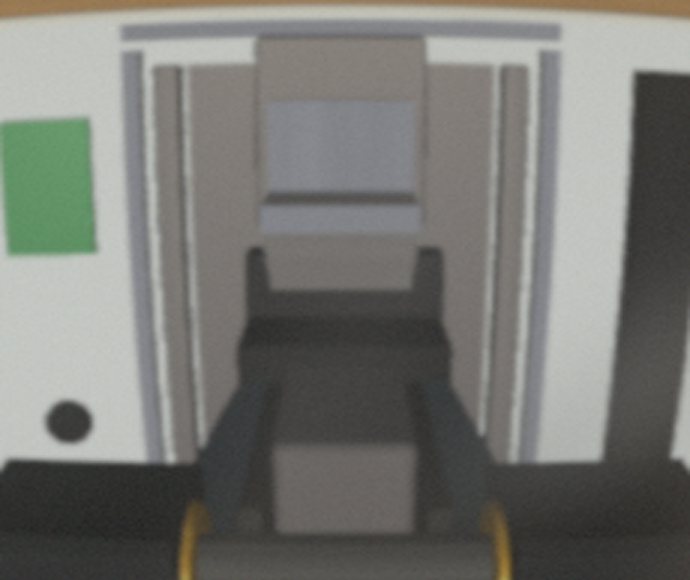

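View pics/s3.png

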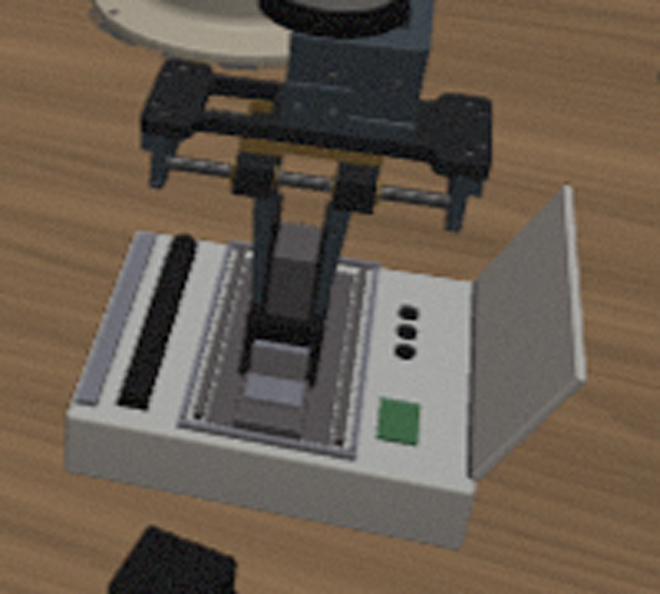

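The far hook now lies over the foot. I'll press on until the bed pushes back, then tug.

Run:
```python
from h import *
b=np.array([.5694,.1797]);R=Rt(7.1)
base=np.array([.15,-.07,-1.9])
def rd():
    f=[]
    for _ in range(6): arm.sleep(.02);f.append(arm.current_force())
    return np.mean(f,0)-base
def st(h):
    arm.move_l([*b,.0812+h/1e3],R,feed=.03);f=rd()
    print(h,f.round(2),round((arm.current_ee_pos()[2]-.0812)*1e3,2),round(arm.current_width(),4));return f
for h in (-.3,-1,-1.7,-2.4,-3):
    f=st(h)
    if f[2]>18: break
print("tug")
for h in (1,3,4,5,6,7,8,9,10):
    f=st(h)
    if f[2]<-7: break
print(arm.current_t())
```

```text
-0.3 [-0.56  1.05  4.8 ] -0.11 0.0238
-1 [-3.95 -0.11 17.27] -0.16 0.024
-1.7 [-7.8  -0.82 28.07] -0.24 0.0238
tug
1 [-0.22  0.04  0.49] 0.63 0.0241
3 [-0.38  0.04  0.45] 2.93 0.024
4 [-0.66 -0.09 -0.84] 3.92 0.024
5 [-0.91 -0.08 -2.49] 4.94 0.0239
6 [-0.57 -0.03 -3.61] 5.93 0.0239
7 [-0.61  0.06 -4.96] 6.93 0.0236
8 [-0.64 -0.14 -6.45] 7.92 0.0242
9 [-0.62 -0.07 -8.41] 8.93 0.024
14.6417
```

The bed stopped it at about 0 mm with 28 N. In the tug the clips took hold from 4 mm at about 1.5 N/mm, up to 8.4 N. Now I'll lower it, let go and check.

Run:
```python
from h import *
b=np.array([.5694,.1797]);R=Rt(7.1)
arm.move_l([*b,.0812],R,feed=.03);print(arm.current_force())
arm.grip(.06);arm.sleep(.1)
arm.move_l([*b,.0812+.14],R,feed=.15)
im=arm.snapshot("wrist")[:,:,::-1];cv2.imwrite("pics/w4.png",cv2.resize(im[85:300,210:440],None,fx=3,fy=2.7,interpolation=cv2.INTER_CUBIC))
arm.move_to([.40,-.12,.30],R)
tm=arm.snapshot("top")[:,:,::-1];cv2.imwrite("pics/t4.png",cv2.resize(tm[125:275,90:290],None,fx=4,fy=4,interpolation=cv2.INTER_CUBIC))
sm=arm.snapshot("scene")[:,:,::-1];cv2.imwrite("pics/s4.png",cv2.resize(sm[140:300,340:540],None,fx=3.7,fy=3.7,interpolation=cv2.INTER_CUBIC))
cv2.imwrite("pics/s4f.png",sm);print(arm.current_t(),arm.current_force())
```

```text
[ 0.26249177 -0.58652355 -2.01081438]
18.4583 [-0.10831719  1.15617586 -0.16089427]
```

View pics/t4.png

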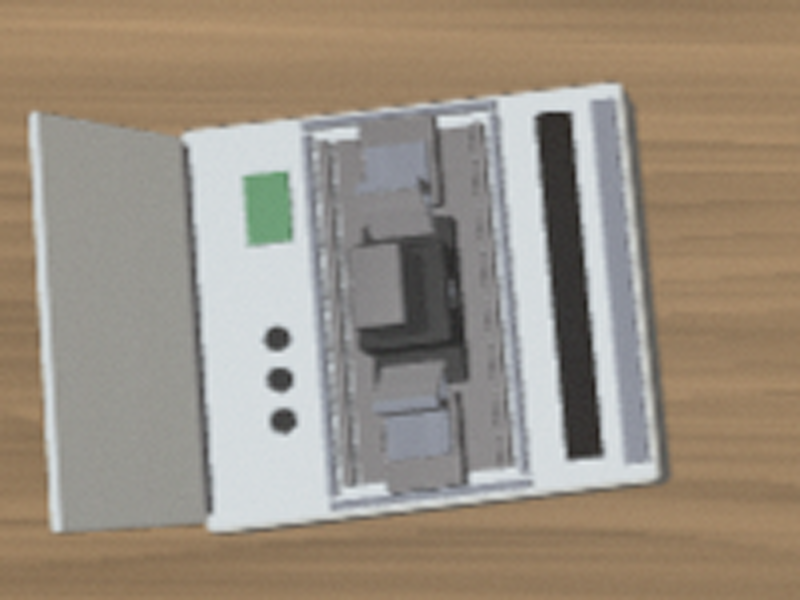

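View pics/s4.png

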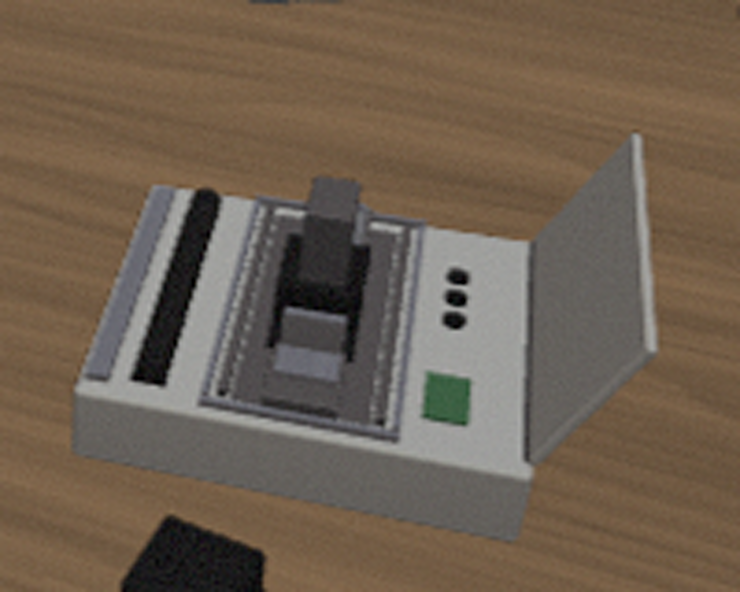

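View pics/w4.png

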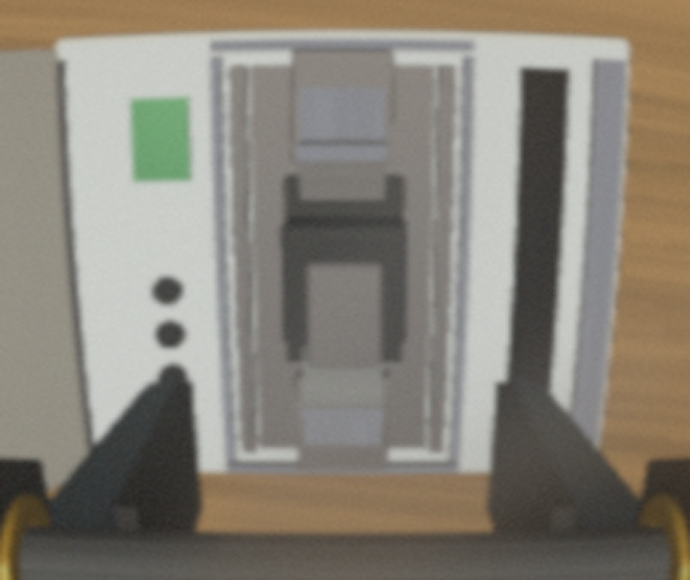

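The foot lies flat under both hooks: top crop near (395,215) and (412,380), wrist crop near (343,190) and (343,385). The gripper is clear. Next I'll hand in.

Run:
```python
from rig import arm
arm.sign_off();print(arm.current_t())
```

```text
the job is handed in; nothing more can be done
the job is handed in; nothing more can be done
```

The longer black cartridge is latched in the printer. I handed the job in after about 18.5 s of the 48 s allowed.

- **Press:** I gripped its tab, laid it between the two clips and pressed until the bed stopped it at about 0 mm, with roughly 28 N on the wrist.
- **Tug:** It rose freely for about 4 mm. The clips then held it back at about 1.5 N/mm, up to 8.4 N, as described for both clips. I lowered it, let go and backed away.
- **Last pictures:** Both hooks lie over the ends of the foot, the cartridge sits level, and the gripper touches nothing. I did not touch the shorter cartridge.
- **One mismatch:** I only read the force between steps on the way down, when it never passed 3 N. The 7–12 N snap itself was therefore not recorded, and the latching rests on the tug and the pictures.

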